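Turn a pressure gauge in its holder and lock its stem

TASK

The pressure gauge lies loose in one of the two nests of the bench holder and has to be held by its stem so that its bezel can be unscrewed. Without lifting it out, turn the gauge in its nest until its brass stem points at the steel fork between the nests, push the fork fully home over the stem, then push the red bolt fully in so that the fork is locked. Leave the tin where it is in the other nest.

Things in the scene. Friction and masses are not known exactly. Their poses are not given: they have to be found in the camera images.
- jig: gauge holder fixed to the bench: aluminium plate 110 x 330 x 12 mm (x, y, z), origin at the centre of its underside, x away from its front edge (with the red bolt), y along it. Two black round nests at (0, +120) and (0, -120) mm, floors 22 mm above the origin, rims 3.5 mm high (outer radius 37 mm), 14 mm high at the back (+x). White rim marks face the fork. Rails 25 mm high.
- gauge: round pressure gauge lying on its back in one nest, dial up: case 66 mm, bezel 69 mm diameter, 31 mm high, 0.26 kg, about 1 mm play in the nest; origin on the case axis at its underside, x axis out along the brass stem. The stem's axis lies 13 mm above the underside: hexagon 16 mm thick from 34 to 46 mm from the case axis, then thread 12.5 mm thick to 59 mm.
- stem_tip (a point): the outer end of the gauge's brass stem, on the stem's axis
- fork (a joint): position (m) of the double-ended steel fork on its slide between the nests, along the holder's y: 0 in the middle, +0.036 fully home over a stem in the nest at +y, -0.036 fully home at -y. 96 mm long, 46 mm wide: at 0 its mouths lie at y = +48 and -48 mm. Slots 18 mm wide, flared to about 30 mm, 26 mm deep; prongs reach 46 mm above the holder's underside. Slides with about 2 N.
- fork_knob (a point): centre of the black push knob on top of the fork, 21 mm diameter, 67 mm above the holder's underside; knob reaches from 56 to 78 mm above the holder's underside, and moves with the fork
- bolt (a joint): travel (m) of the locking bolt at the middle of the holder's front edge, pushed along the holder's +x: 0 drawn out, 0.010 fully in. It can enter a notch in the fork only when the fork is fully home at either end; otherwise it meets the fork's edge.
- bolt_tab (a point): centre of the front face of the bolt's red thumb tab, 24 mm wide, 38 mm above the holder's underside, the tab reaching from 15 to 48 mm; it moves with the bolt
- grease_tin: flat round grey tin with a red lid, 65 mm diameter, 28 mm high, standing in the other nest; origin at the centre of its underside
Things that resemble listed ones, but are neither listed nor needed, are in the scene too. What is shaped like the gauge but black or purple is not meant.

How it is judged:
At the end, for the whole second after the job is handed in: The gauge lies flat in its nest (within 3 mm of height and 4 degrees), the outer end of its stem pointing at the fork within 6 mm to either side; the fork is home over it (34 of 36 mm) and the bolt is in (at least 7 of 10 mm); the tin has moved less than 10 mm; all at rest (((y of stem_tip in the frame of jig between 0.054 and 0.066 m and value of joint fork above 0.034 m) or (y of stem_tip in the frame of jig between -0.066 and -0.054 m and value of joint fork below -0.034 m)) and x of stem_tip in the frame of jig between -0.006 and 0.006 m and value of joint bolt above 0.007 m and z of gauge in the frame of jig below 0.025 m and angle between gauge's own z axis and vertical below 0.07 rad and distance of grease_tin from where it was at the start of the episode below 0.01 m and angle between grease_tin's own z axis and vertical below 0.1 rad and linear speed of gauge below 0.02 m/s); the robot touches nothing.
It fails at once if the gauge is lifted out of its nest (more than 12 mm up) (z of gauge in the frame of jig above 0.034 m).
It also fails if it takes over 45 s, if anything falls off the work surface, if the arm or the gripper's body presses on something with over 40 N, if the wrist force passes 120 N, or if a joint passes its speed limit or range.

ROBOT

A 6-joint arm with a two-finger parallel gripper is mounted at the origin on a cart in front of the work surface, level with it; the furniture and walls round the work are solid. World frame = base frame: x ahead of the robot, y to its left, z up, the work surface at z = 0. Lengths are in m, angles in rad, forces in N, time in s.
With the tool pointing down it reaches from about 0.35 to 0.95 m from the base axis. Payload 17.4 kg.
Tool frame: the origin (TCP) lies at the very end of the fingers, on their centre line; the grasp point (between the pads) lies 19 mm behind it (robot.grasp_offset is the distance from the TCP to the grasp point, in m); z points along the fingers, y is the line along which they close (so a half turn about z gives the same grasp; the last joint's range is limited). The gripper opens to 93 mm and grips with 3 to 60 N. Pads are 15 mm wide; open, the fingers measure 128 mm over their backs; the gripper's body (75 mm by 188 mm) begins 65 mm behind the grasp point.
Start: joints at [1.076, 0.116, 1.442, -0, 1.584, -0.038], TCP at [0.298, 0.606, 0.186] pointing down, gripper open.
Joint ranges: [-2.83, 2.83], [-0.83, 2.19], [0.07, 2.5], [-1.14, 4.28], [0.01, 3], [-2.97, 2.97]. Speed limits (rad/s): [1.89, 1.89, 2.22, 3.14, 3.14, 3.14].

INTERFACE

Orientations are given as a unit quaternion [w, x, y, z].
In Python, from bench import robot, viewer gives the robot as it stands.
- The arm moves only by the tool step_arm, never from a script. Its argument "deltas" is text: rows parted by semicolons, each of 6 numbers parted by spaces: the shift along the tool's x, y, z in cm, then the turn, a rotation vector about the tool's x, y, z in rad. A call has 1 to 10 rows; each row shifts and turns the commanded pose from where the row before left it, along the tool's axes as they then stand; what a row does not reach is not made up. A row lasts 1/10 s, in which the tool goes at most 50 mm and 8.59 degrees, less where a joint would pass 70% of its speed; a pose out of reach is approached as far as the arm can. A call with a gripper value outside its range is refused whole. "fingers" is the closure, from -1 (fully open) to 1 (shut), set as the call begins (left out, the last holds). The fingers move at their own pace and stop on an object; "grip_force" is the grip in N (left out, the last holds). Time passes only in rows, so rows that do not move let the fingers close. It gives the time, the measured TCP pose, the force, the opening and the grip force at its end, in the units of the state.
- robot.read_state(): the state, without advancing time (a new reading comes with each control period).
- viewer.read_camera(name): name is "scene" or "side" or "wrist"; returns (picture, depth): 420x560x3 uint8, blue, green, red; 420x560 float32, m along the optical axis (not along the pixel's ray), 0 where there is no reading.
- viewer.camera_params(name): a dict with "fov_y" (degrees; the focal length in pixels is half the picture's height over the tangent of half this angle, whatever the lens; pixels are square), "cx", "cy" (the principal point, pixels), "rvec" (rotation vector, rad) and "tvec" (3), from world to camera coordinates, as OpenCV has them; the wrist camera has in their place "mount" (4x4, takes a point from camera to tool coordinates, whose origin is the TCP and whose axes are the flange's). Camera axes: x right, y down, z forward; pixel columns grow to the right and rows downward; lengths in m; the calibration is good to about 2 mm. A picture is of the moment at which its call begins: read the wrist's pose just before it. camera_params takes no time and is no camera call.
- robot.sign_off(): hands the job in; it is judged then, once.
The state is a dict: "clock": time; "joint_positions": joint angles; "joint_vel": joint speeds; "joint_efforts": joint torques, N m; "ee_pos": TCP position; "orientation": TCP orientation; "ft_force": force on the tool from outside, world axes, zero at the start; "torque": the same for the moment, N m; "opening": finger opening in m; "grip_force": force on a finger pad.
Only numpy, scipy, OpenCV 4.12 (cv2) and the standard library are available. Lean on these libraries where they do the work, as an engineer would, in place of code of your own. Each camera call takes 0.05 s, during which the arm holds its last target. There are 200 camera calls.

## Working session

There is one attempt and no reset: what is moved stays moved. The work goes in short steps, Python scripts to look and compute and a tool call to move; the robot and the scene stay as the last step left them, time stands still between calls to the robot, and variables do not carry over. Pictures are saved under pics/ and viewed, at most 10 in all, crops included, and the job is handed in when it is done.

Besides the shell and the picture viewer there is one more tool, called after "Emit:" in YAML: its name, and indented under it one key for each argument. step_arm: Moves the arm, as the interface text tells. Its arguments: {"type":"object","properties":{"deltas":{"type":"string"},"fingers":{"type":"number"},"grip_force":{"type":"number"}},"required":["deltas"]}

```bash
mkdir -p pics; cat > h.py <<'E'
import numpy as np, cv2
from scipy.spatial.transform import Rotation as R
from bench import robot, viewer
def snap(n,name):
    s=robot.read_state(); im,d=viewer.read_camera(n)
    cv2.imwrite(f'pics/{name}.png',im); np.savez(f'pics/{name}.npz',d=d,p=s['ee_pos'],q=s['orientation'],n=n); return im,d
def cam(name):
    z=np.load(f'pics/{name}.npz'); n=str(z['n']); c=viewer.camera_params(n); d=z['d']
    f=d.shape[0]/2/np.tan(np.radians(c['fov_y'])/2)
    if 'mount' in c:
        q=z['q']; T=np.eye(4); T[:3,:3]=R.from_quat([q[1],q[2],q[3],q[0]]).as_matrix(); T[:3,3]=z['p']; M=T@np.array(c['mount'])
    else:
        M=np.eye(4); r=R.from_rotvec(np.ravel(c['rvec'])).as_matrix(); M[:3,:3]=r.T; M[:3,3]=-r.T@np.ravel(c['tvec'])
    return d,f,c['cx'],c['cy'],M
def world(name,u,v,depth=None):
    d,f,cx,cy,M=cam(name)
    if depth is None:
        p=d[v-1:v+2,u-1:u+2]; depth=np.median(p[p>0]) if (p>0).any() else np.nan
    return (M@[(u-cx)/f*depth,(v-cy)/f*depth,depth,1])[:3]
def ray(name,u,v):
    d,f,cx,cy,M=cam(name); return M[:3,3],M[:3,:3]@[(u-cx)/f,(v-cy)/f,1]
def atz(name,u,v,z):
    o,r=ray(name,u,v); return o+r*(z-o[2])/r[2]
def tri(*obs):
    A=np.zeros((3,3));b=np.zeros(3)
    for n,u,v in obs:
        o,r=ray(n,u,v); r=r/np.linalg.norm(r); P=np.eye(3)-np.outer(r,r); A+=P;b+=P@o
    return np.linalg.solve(A,b)
E
python3 - <<'E'
from h import *
a,_=snap('scene','scene0'); b,_=snap('side','side0'); c,_=snap('wrist','wrist0')
cv2.imwrite('pics/all0.png',cv2.resize(np.vstack([np.hstack([a,b]),np.hstack([c,c*0])]),(800,600),interpolation=cv2.INTER_AREA))
print({k:np.round(v,3) for k,v in robot.read_state().items()}); print(robot.grasp_offset)
for n in('scene','side','wrist'): print(viewer.camera_params(n))
E
```

```text
{'clock': np.float64(0.15), 'joint_positions': array([ 1.076,  0.116,  1.442, -0.   ,  1.584, -0.038]), 'joint_vel': array([-0.   ,  0.001, -0.004, -0.   , -0.002, -0.   ]), 'joint_efforts': array([ 1.0000e-03, -7.2176e+01, -6.2295e+01,  7.8000e-02,  2.3000e-02,
       -0.0000e+00]), 'ee_pos': array([0.298, 0.606, 0.186]), 'orientation': array([-0.   ,  0.226,  0.974, -0.   ]), 'ft_force': array([-0.83 , -0.184, -0.014]), 'torque': array([ 0.023,  0.   , -0.021]), 'grip_force': np.float64(0.0), 'opening': np.float64(0.093)}
0.0188
{'fov_y': 55.57005925385513, 'cx': 271.29147139894985, 'cy': 217.34302108484673, 'rvec': array([ 1.89029875, -0.62656888,  0.42252251]), 'tvec': array([-0.4476572 ,  0.21680361,  0.61671665])}
{'fov_y': 50.83192822942005, 'cx': 268.48316117172703, 'cy': 212.3105291391615, 'rvec': array([ 2.12702965, -0.33308316,  0.18558837]), 'tvec': array([-0.5236762 ,  0.17873039,  0.72688309])}
{'fov_y': 63.751298644680965, 'cx': 277.8211022356688, 'cy': 202.07317433290945, 'mount': array([[ 6.17756045e-04, -9.66289391e-01, -2.57457628e-01,
         7.11093857e-02],
       [ 9.99999746e-01,  5.05568714e-04,  5.01947462e-04,
        -9.20920167e-04],
       [-3.54863985e-04, -2.57457873e-01,  9.66289459e-01,
        -1.97695969e-01],
       [ 0.00000000e+00,  0.00000000e+00,  0.00000000e+00,
         1.00000000e+00]])}
```

View pics/all0.png

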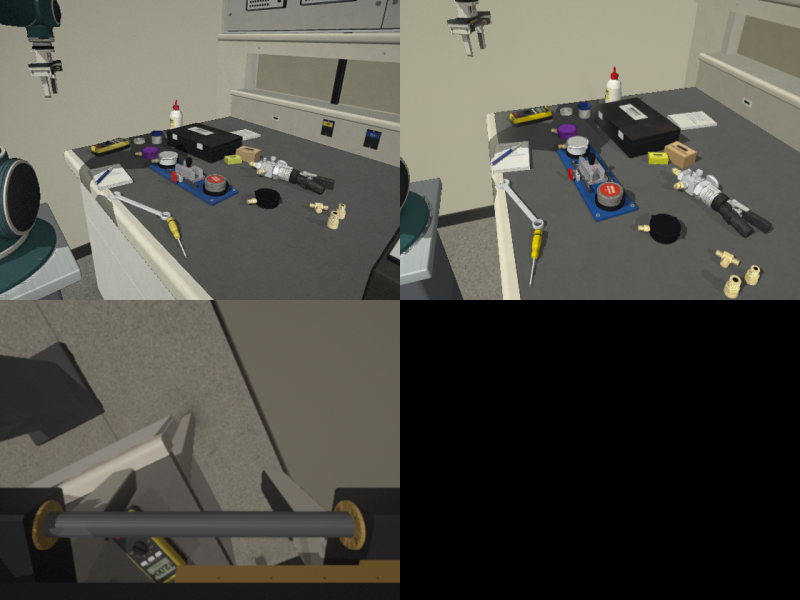

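The top-left and top-right views show a blue plate. The red-lid tin is in the near nest (−y), and the gauge, with a white dial, is in the far one (+y), with the fork between them. Enlarging both.

```bash
python3 - <<'E'
from h import *
a=cv2.imread('pics/scene0.png')[190:290,195:345]; b=cv2.imread('pics/side0.png')[180:310,205:345]
A=cv2.resize(a,(450*16//9,300*16//9),interpolation=cv2.INTER_CUBIC)[:, :800]
B=cv2.resize(b,None,fx=4.6,fy=4.6,interpolation=cv2.INTER_CUBIC)
cv2.imwrite('pics/ca.png',A); cv2.imwrite('pics/cb.png',B); print(A.shape,B.shape)
E
```

```text
(533, 800, 3) (598, 644, 3)
```

View pics/cb.png

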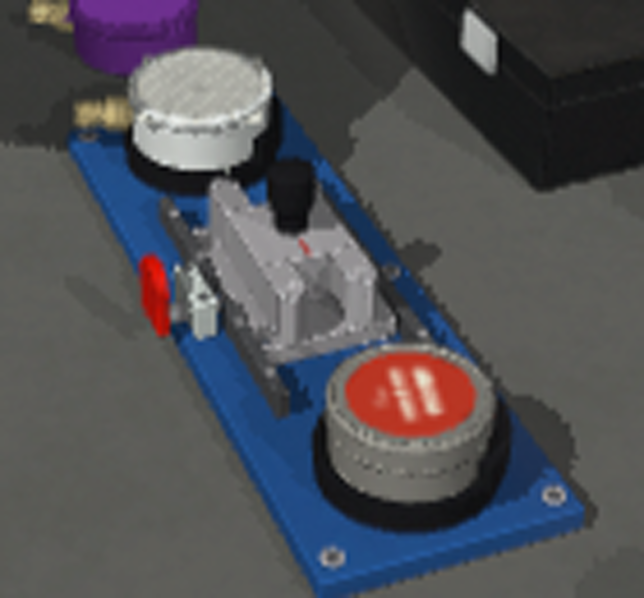

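View pics/ca.png

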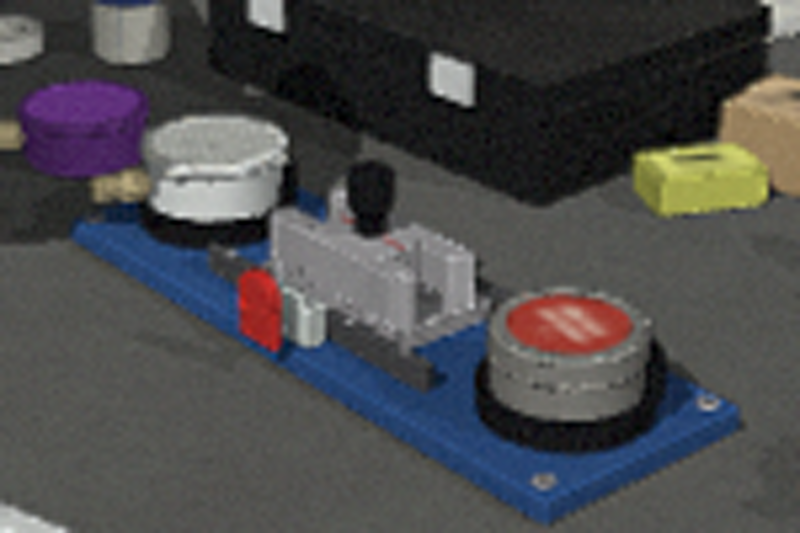

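The gauge (white dial) sits in the far nest with its stem pointing to the front-left: side crop (80,112), scene crop (97,188). The fork, knob and red tab can be seen in both views. Triangulating these.

```bash
python3 - <<'E'
from h import *
S=lambda u,v:('side0',u/4.6+205-.4,v/4.6+180-.4); C=lambda u,v:('scene0',u/5.333+195-.4,v/5.333+190-.4)
for n,s,c in [('knobtop',(291,172),(369,172)),('tin',(411,394),(570,325)),('gauge',(201,86),(218,140)),('stemend',(80,112),(97,188)),('tab',(150,295),(258,308)),('cornR',(583,512),(740,413)),('screwR',(553,495),(707,403)),('screwF',(333,557),(544,481)),('cornFtop',(320,582),(545,508)),('cornL',(72,145),(77,228))]:
    s=S(*s);c=C(*c); g=lambda o:np.round(world(o[0],int(round(o[1])),int(round(o[2]))),4)
    print(n,np.round(tri(s,c),4),g(s),g(c))
E
```

```text
knobtop [0.5572 0.0263 0.0768] [0.5578 0.0269 0.0761] [0.5556 0.0234 0.078 ]
tin [ 0.5653 -0.0972  0.0523] [ 0.5672 -0.0924  0.0489] [ 0.5646 -0.0968  0.0511]
gauge [0.5484 0.1353 0.0575] [0.5507 0.1462 0.0514] [0.5525 0.1445 0.0532]
stemend [0.4954 0.1585 0.0389] [0.4955 0.1595 0.0385] [0.4962 0.1586 0.0379]
tab [0.492  0.0152 0.0355] [0.4926 0.0195 0.0313] [0.4935 0.0178 0.035 ]
cornR [ 0.6209 -0.1388  0.0132] [ 0.6228 -0.1334  0.0082] [ 0.6245 -0.1349  0.0098]
screwR [ 0.6127 -0.1285  0.0155] [ 0.6146 -0.1253  0.0129] [ 0.613  -0.1278  0.0154]
screwF [ 0.5222 -0.134   0.015 ] [ 0.5225 -0.1329  0.0135] [ 0.5225 -0.1352  0.0147]
cornFtop [ 0.515  -0.1422  0.011 ] [ 0.515  -0.1394  0.0102] [ 0.5168 -0.1422  0.0088]
cornL [0.4932 0.1755 0.0115] [0.4937 0.1793 0.0085] [0.4948 0.1798 0.0112]
```

```bash
cat >> h.py <<'E'
def Rq(q): return R.from_quat([q[1],q[2],q[3],q[0]])
def plan(p,alpha=None):
    """tool-frame shift (cm) to p, and turn (deg about tool z) to tool-y heading alpha (deg)"""
    s=robot.read_state(); r=Rq(s['orientation']); m=r.as_matrix()
    print('shift cm',np.round(m.T@(np.array(p)-s['ee_pos'])*100,2),'yhead',np.round(np.degrees(np.arctan2(m[1,1],m[0,1])),2),'tilt',np.round(m[:,2],4),'j',np.round(s['joint_positions'],2),'clock',round(float(s['clock']),2),'F',np.round(s['ft_force'],1))
    if alpha is not None: 
        d=R.from_euler('z',alpha,degrees=True).as_matrix(); y=d[:,0]; z=np.array([0,0,-1.]); x=np.cross(y,z)
        print('rotvec',np.round((r.inv()*R.from_matrix(np.c_[x,y,z])).as_rotvec(),3))
E
python3 - <<'E'
from h import *
for n,u,v in [('scene0',246,146),('scene0',246,155),('scene0',280,190),('side0',300,98),('side0',300,120),('side0',268,140),('side0',340,160),('side0',330,200),('side0',300,170),('side0',235,182)]: print(n,u,v,np.round(world(n,u,v),3))
plan([.552,.143,.16],40)
E
```

```text
scene0 246 146 [0.78  0.434 0.15 ]
scene0 246 155 [0.773 0.425 0.123]
scene0 280 190 [0.743 0.204 0.068]
side0 300 98 [0.779 0.433 0.158]
side0 300 120 [0.773 0.413 0.104]
side0 268 140 [ 0.723  0.538 -0.   ]
side0 340 160 [0.806 0.224 0.068]
side0 330 200 [0.717 0.084 0.052]
side0 300 170 [0.694 0.206 0.067]
side0 235 182 [0.55  0.262 0.03 ]
shift cm [-43.23 -30.3    2.62] yhead 63.83 tilt [-4.e-04 -7.e-04 -1.e+00] j [ 1.08  0.12  1.44 -0.    1.58 -0.04] clock 0.15 F [-0.8 -0.2 -0. ]
rotvec [-0.001  0.     0.416]
```

Emit:
step_arm:
  deltas: "-3.6 -2.52 0.2 0 0 0;-3.6 -2.52 0.2 0 0 0;-3.6 -2.52 0.2 0 0 0;-3.6 -2.52 0.2 0 0 0;-3.6 -2.52 0.2 0 0 0;-3.6 -2.52 0.2 0 0 0;-3.6 -2.52 0.2 0 0 0;-3.6 -2.52 0.2 0 0 0;-3.6 -2.52 0.2 0 0 0;-3.6 -2.52 0.2 0 0 0"
  fingers: -1

```text
clock: 1.15
ee_pos: [0.5102, 0.2191, 0.1663]
orientation: [0.0, 0.226, 0.974, 0.0]
ft_force: [0.4, 0.9, 0.1]
opening: 0.0927
grip_force: 0.0
```

Emit:
step_arm:
  deltas: "-3.6 -2.52 0.3 0 0 0;-3.6 -2.52 0.3 0 0 0;0 0 0 0 0 0.14;0 0 0 0 0 0.14;0 0 0 0 0 0.136;0 0 0 0 0 0;0 0 0 0 0 0"

```text
clock: 1.85
ee_pos: [0.552, 0.1439, 0.1603]
orientation: [-0.0, 0.421, 0.907, -0.0]
ft_force: [0.4, -0.4, -0.1]
opening: 0.0935
grip_force: 0.0
```

```bash
python3 - <<'E'
from h import *
plan([.552,.143,.16],40)
snap('wrist','w1')
E
```

```text
shift cm [-0.07 -0.06  0.03] yhead 40.24 tilt [-2.e-04 -1.e-04 -1.e+00] j [ 0.21 -0.1   1.7  -0.    1.54 -0.49] clock 1.85 F [ 0.4 -0.4 -0.1]
rotvec [-0.    -0.     0.004]
```

View pics/w1.png

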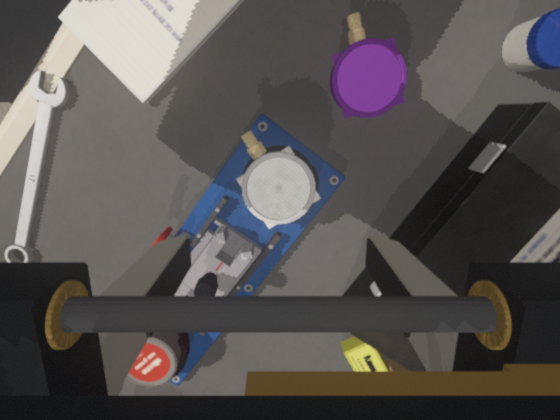

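The wrist view shows the gauge dial at (279,187), its stem end at (247,136), plate screws at (262,126), (334,180) and (248,288), and the red tab at (162,238).

```bash
python3 - <<'E'
from h import *
d,f,cx,cy,M=cam('w1')
p=np.linalg.inv(M)@np.array([.552,.1439,.1603,1]); print('tcp px',p[:2]/p[2]*f+[cx,cy],p[2])
for n,u,v in [('dial',279,187),('stem',249,141),('screwBL',262,126),('screwBR',334,180),('s',248,288),('s2',176,380),('tin',150,361),('tab',160,237)]: print(n,np.round(world('w1',u,v),4))
print('dial@.053',atz('w1',279,187,.053),'stemend@.035',atz('w1',246.5,135,.035),'scr',atz('w1',262,126,.0125),atz('w1',334,180,.0125),atz('w1',176,380,.0125))
# bezel circle from depth
pts=np.array([world('w1',u,v) for v in range(140,235,1) for u in range(230,330,1)])
k=(pts[:,2]>.047)&(pts[:,2]<.062); q=pts[k][:,:2].astype(np.float32); print(k.sum(),cv2.minEnclosingCircle(q),q.mean(0),np.median(pts[k][:,2]))
h=np.histogram(pts[:,2],bins=np.arange(0,.07,.003)); print(h)
E
```

```text
tcp px [278.90336095 230.31646345] 0.20927302390044583
dial [0.5499 0.1469 0.0516]
stem [0.502  0.1604 0.0408]
screwBL [0.5023 0.177  0.0125]
screwBR [0.5943 0.1832 0.0128]
s [0.6045 0.0284 0.0128]
s2 [ 0.6161 -0.127   0.0125]
tin [ 0.5684 -0.0908  0.0489]
tab [0.4939 0.0302 0.0427]
dial@.053 [0.5497325  0.14714882 0.053     ] stemend@.035 [0.49665822 0.16254175 0.035     ] scr [0.50228353 0.17699286 0.0125    ] [0.59440926 0.18314183 0.0125    ] [ 0.61610408 -0.1269416   0.0125    ]Traceback (most recent call last):
  File "<stdin>", line 7, in <module>
  File "h.py", line 16, in world
    d,f,cx,cy,M=cam(name)
                ~~~^^^^^^
  File "h.py", line 8, in cam
    z=np.load(f'pics/{name}.npz'); n=str(z['n']); c=viewer.camera_params(n); d=z['d']
                                                    ~~~~~~~~~~~~~~~~~~~~^^^
ValueError: time passes only in moves, steps and waits
```

Emit:
step_arm:
  deltas: "0.19 0.03 1.5 0 0 0;0 0 2 0 0 0;0 0 2 0 0 0;0 0 2 0 0 0;0 0 2 0 0 0;0 0 1.5 0 0 0;0 0 0.7 0 0 0;0 0 0.45 0 0 0;0 0 0 0 0 0"

```text
clock: 2.8
ee_pos: [0.5511, 0.1455, 0.0388]
orientation: [-0.0, 0.423, 0.906, -0.0]
ft_force: [0.4, -0.2, 1.0]
opening: 0.0929
grip_force: 0.0
```

Emit:
step_arm:
  deltas: "0 0 0 0 0 0;0 0 0 0 0 0;0 0 0 0 0 0;0 0 0 0 0 0;0 0 0 0 0 0;0 0 0 0 0 0;0 0 0 0 0 0;0 0 0 0 0 0"
  fingers: 1
  grip_force: 12

```text
clock: 3.6
ee_pos: [0.551, 0.1455, 0.0389]
orientation: [-0.0, 0.423, 0.906, -0.0]
ft_force: [0.3, 0.8, -0.4]
opening: 0.0339
grip_force: 0.0
```

```bash
python3 - <<'E'
from h import *
plan([.551,.1455,.0388],40)
a,_=snap('side','s2'); b,_=snap('scene','c2'); c,_=snap('wrist','w2')
A=cv2.resize(a[120:300,190:340],(400,480)); B=cv2.resize(b[140:300,170:310],(400,457)); B=cv2.copyMakeBorder(B,0,23,0,0,cv2.BORDER_CONSTANT)
cv2.imwrite('pics/v2.png',np.hstack([A,B]))
E
```

```text
shift cm [ 0.   -0.    0.01] yhead 39.99 tilt [-0. -0. -1.] j [ 0.21 -0.03  1.84  0.    1.34 -0.48] clock 3.6 F [ 0.3  0.8 -0.4]
rotvec [-0. -0. -0.]
```

View pics/v2.png

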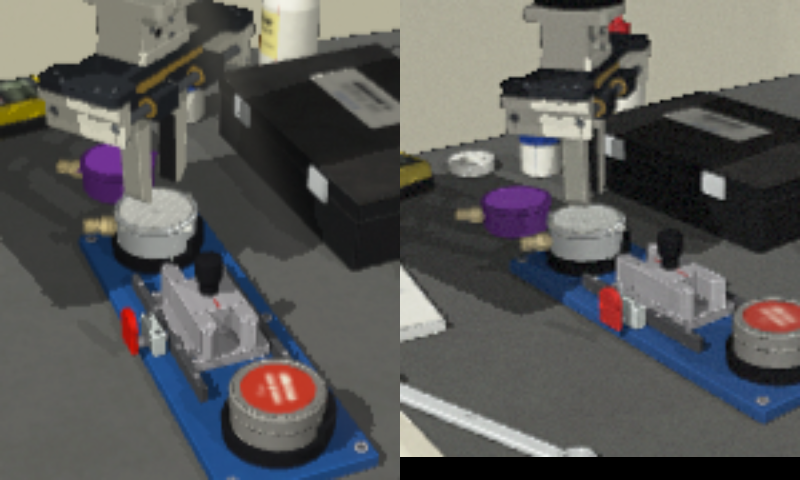

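The fingers seem to be at or behind the gauge's far edge rather than around it. I'll check with depth before moving.

```bash
python3 - <<'E'
from h import *
for x,y in [(138,140),(138,170),(138,185),(138,193),(150,180),(172,165),(172,178),(155,205),(155,195),(125,210)]:
    u,v=190+x*150/400,120+y*180/480; print('side',x,y,np.round(world('s2',round(u),round(v)),4))
for x,y in [(577,160),(577,185),(577,195),(597,185),(590,215)]:
    u,v=170+(x-400)*140/400,140+y*160/457; print('scene',x,y,np.round(world('c2',round(u),round(v)),4))
# wrist: dial
I=cv2.imread('pics/w2.png'); cv2.imwrite('pics/w2v.png',I)
E
```

```text
side 138 140 [0.5323 0.1185 0.1317]
side 138 170 [0.5318 0.1199 0.1035]
side 138 185 [0.5317 0.1212 0.0909]
side 138 193 [0.5313 0.1201 0.0845]
side 150 180 [0.5422 0.1286 0.0875]
side 172 165 [0.5672 0.1547 0.0837]
side 172 178 [0.5671 0.1548 0.0713]
side 155 205 [0.5515 0.149  0.0522]
side 155 195 [0.5562 0.1658 0.0519]
side 125 210 [0.5266 0.1479 0.0522]
scene 577 160 [0.531  0.1199 0.1184]
scene 577 185 [0.5301 0.1199 0.0956]
scene 577 195 [0.5315 0.1227 0.0866]
scene 597 185 [0.5672 0.1475 0.0787]
scene 590 215 [0.5579 0.1484 0.0533]
```

View pics/w2v.png

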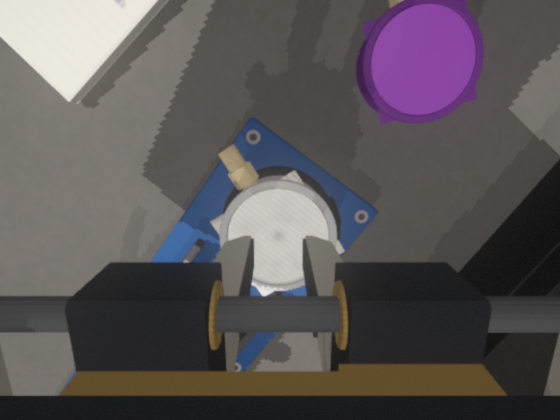

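```bash
python3 - <<'E'
from h import *
for u,v in [(279,210),(240,180),(361,216),(253,136),(245,242),(250,242),(243,260),(317,242),(322,260),(250,236),(252,237),(310,238),(316,238)]:
    w=world('w2',u,v); print(u,v,np.round(w,4), 'tool', np.round(Rq(np.load('pics/w2.npz')['q']).as_matrix().T@(w-np.load('pics/w2.npz')['p']),4))
E
```

```text
279 210 [0.5403 0.1584 0.0517] tool [ 0.0168  0.     -0.0128]
240 180 [0.5128 0.1555 0.0417] tool [ 0.0322 -0.0229 -0.0028]
361 216 [0.5941 0.183  0.0126] tool [0.0011 0.0571 0.0263]
253 136 [0.5023 0.1773 0.0124] tool [ 0.0557 -0.0169  0.0265]
245 242 [0.5327 0.141  0.0795] tool [ 0.0084 -0.017  -0.0406]
250 242 [0.5352 0.1414 0.0763] tool [ 0.0071 -0.0148 -0.0373]
243 260 [0.5335 0.1418 0.1009] tool [ 0.0085 -0.0158 -0.062 ]
317 242 [0.5599 0.1642 0.08  ] tool [ 0.0086  0.0188 -0.0411]
322 260 [0.56   0.1639 0.1005] tool [ 0.0083  0.0187 -0.0616]
250 236 [0.5373 0.1358 0.0526] tool [ 0.0014 -0.0168 -0.0137]
252 237 [0.5388 0.1358 0.0517] tool [ 0.0005 -0.0157 -0.0128]
310 238 [0.5577 0.1622 0.0745] tool [ 0.0086  0.0158 -0.0355]
316 238 [0.5603 0.1641 0.0738] tool [ 0.0083  0.019  -0.0349]
```

```bash
python3 - <<'E'
from h import *
z=np.load('pics/s2.npz')['d']; im=cv2.imread('pics/s2.png')
u=242
print([ (v,tuple(np.round(world('s2',u,v),3))) for v in range(184,200,1)])
E
```

```text
[(184, (np.float64(0.532), np.float64(0.12), np.float64(0.103))), (185, (np.float64(0.532), np.float64(0.119), np.float64(0.101))), (186, (np.float64(0.531), np.float64(0.119), np.float64(0.099))), (187, (np.float64(0.531), np.float64(0.119), np.float64(0.097))), (188, (np.float64(0.531), np.float64(0.119), np.float64(0.095))), (189, (np.float64(0.532), np.float64(0.121), np.float64(0.091))), (190, (np.float64(0.531), np.float64(0.12), np.float64(0.089))), (191, (np.float64(0.531), np.float64(0.12), np.float64(0.087))), (192, (np.float64(0.531), np.float64(0.12), np.float64(0.084))), (193, (np.float64(0.531), np.float64(0.12), np.float64(0.082))), (194, (np.float64(0.532), np.float64(0.123), np.float64(0.078))), (195, (np.float64(0.541), np.float64(0.159), np.float64(0.053))), (196, (np.float64(0.54), np.float64(0.158), np.float64(0.051))), (197, (np.float64(0.539), np.float64(0.153), np.float64(0.052))), (198, (np.float64(0.538), np.float64(0.147), np.float64(0.053))), (199, (np.float64(0.537), np.float64(0.145), np.float64(0.052)))]
```

All cameras agree: the fingers end about 36 mm behind the reported TCP (tips at z≈0.076, above the dial at 0.052), so they closed over the gauge without touching it. Lateral alignment is fine. I'll open, go 3.5 cm lower and grip again.

Emit:
step_arm:
  deltas: "0 0 0 0 0 0;0 0 0 0 0 0;0 0 0 0 0 0;0 0 0 0 0 0;0 0 0 0 0 0;0 0 0 0 0 0;0 0 0 0 0 0;0 0 0 0 0 0"
  fingers: -1

```text
clock: 4.55
ee_pos: [0.5511, 0.1455, 0.0389]
orientation: [-0.0, 0.423, 0.906, -0.0]
ft_force: [-0.1, 0.1, -0.6]
opening: 0.0811
grip_force: 0.0
```

Emit:
step_arm:
  deltas: "0 0 0.7 0 0 0;0 0 0.7 0 0 0;0 0 0.7 0 0 0;0 0 0.7 0 0 0;0 0 0.7 0 0 0;0 0 0 0 0 0"

```text
clock: 5.15
ee_pos: [0.5504, 0.1454, 0.0026]
orientation: [-0.001, 0.423, 0.906, -0.001]
ft_force: [-0.5, -0.2, -0.3]
opening: 0.0928
grip_force: 0.0
```

Emit:
step_arm:
  deltas: "0 0 0 0 0 0;0 0 0 0 0 0;0 0 0 0 0 0;0 0 0 0 0 0;0 0 0 0 0 0;0 0 0 0 0 0"
  fingers: 1
  grip_force: 12

```text
clock: 5.75
ee_pos: [0.5512, 0.1455, 0.0042]
orientation: [0.0, 0.423, 0.906, 0.0]
ft_force: [0.4, 0.2, 2.5]
opening: 0.0667
grip_force: 12.0
```

Emit:
step_arm:
  deltas: "0 0 0 0 0 -0.06;0 0 0 0 0 -0.12;0 0 0 0 0 -0.12;0 0 0 0 0 -0.12;0 0 0 0 0 -0.12;0 0 0 0 0 -0.12;0 0 0 0 0 0"

```text
clock: 6.45
ee_pos: [0.5513, 0.1455, 0.0042]
orientation: [0.0, 0.105, 0.994, 0.0]
ft_force: [-0.6, 0.2, 4.0]
opening: 0.0666
grip_force: 12.0
```

```bash
python3 - <<'E'
from h import *
plan([.551,.1455,.004],150.3)
a,_=snap('side','s3'); b,_=snap('scene','c3')
A=cv2.resize(a[120:300,190:340],(400,480)); B=cv2.resize(b[140:300,170:310],(400,457)); B=cv2.copyMakeBorder(B,0,23,0,0,cv2.BORDER_CONSTANT)
cv2.imwrite('pics/v3.png',np.hstack([A,B]))
E
```

```text
shift cm [ 0.03 -0.01  0.02] yhead 77.93 tilt [ 5.e-04  1.e-04 -1.e+00] j [ 0.21 -0.    1.87 -0.    1.27 -1.15] clock 6.45 F [-0.6  0.2  4. ]
rotvec [-0.000e+00  1.000e-03 -1.263e+00]
```

View pics/v3.png

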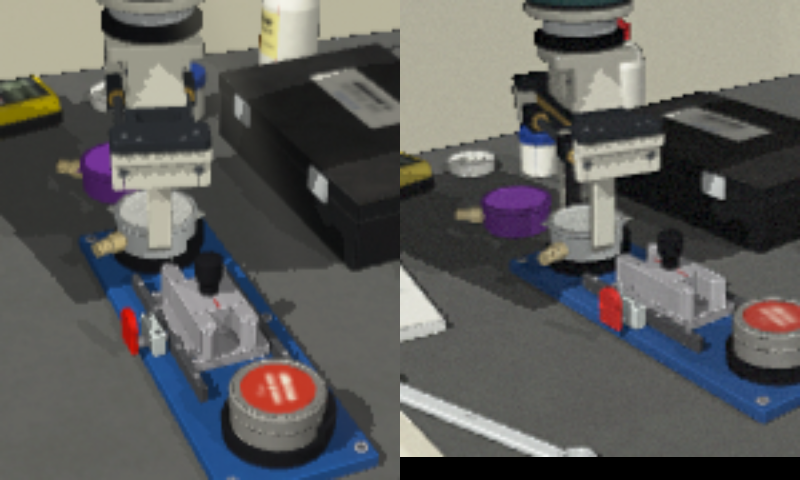

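The gauge turns with the gripper and sits flat; the stem at (110,243) in the side panel now points further forward. Finishing the turn: 1.26 rad left.

Emit:
step_arm:
  deltas: "0 0 0 0 0 -0.13;0 0 0 0 0 -0.13;0 0 0 0 0 -0.13;0 0 0 0 0 -0.13;0 0 0 0 0 -0.13;0 0 0 0 0 -0.13;0 0 0 0 0 -0.13;0 0 0 0 0 -0.13;0 0 0 0 0 -0.13;0 0 0 0 0 -0.09"

```text
clock: 7.55
ee_pos: [0.5513, 0.1455, 0.0042]
orientation: [0.0, -0.501, 0.866, -0.0]
ft_force: [0.4, -0.6, 3.8]
opening: 0.0666
grip_force: 12.0
```

Emit:
step_arm:
  deltas: "0 0 0 0 0 0;0 0 0 0 0 0;0 0 0 0 0 0;0 0 0 0 0 0;0 0 0 0 0 0"
  fingers: -1

```text
clock: 8.05
ee_pos: [0.551, 0.1454, 0.0038]
orientation: [-0.0, -0.5, 0.866, 0.0]
ft_force: [0.6, -0.0, -0.5]
opening: 0.0929
grip_force: 0.0
```

Emit:
step_arm:
  deltas: "0 0 0 0 0 0;0 0 -1 0 0 0;0 0 -3 0 0 0;0 0 -4 0 0 0;0 0 -4 0 0 0;0 0 -3 0 0 0;0 0 -1 0 0 0;0 0 0 0 0 0"

```text
clock: 8.85
ee_pos: [0.5516, 0.1456, 0.1656]
orientation: [0.001, -0.5, 0.866, -0.0]
ft_force: [-0.2, 0.3, -0.8]
opening: 0.093
grip_force: 0.0
```

```bash
python3 - <<'E'
from h import *
plan([.5575,.0265,.16],60)
c,_=snap('wrist','w4'); a,_=snap('side','s4')
cv2.imwrite('pics/v4.png',np.hstack([cv2.resize(a[150:300,190:340],(390,390)),cv2.resize(c,(410,308)).copy() if 0 else cv2.copyMakeBorder(cv2.resize(c,(410,308)),0,82,0,0,cv2.BORDER_CONSTANT)]))
E
```

```text
shift cm [10.02 -6.47  0.56] yhead 149.99 tilt [ 2.5e-03  5.0e-04 -1.0e+00] j [ 0.21 -0.11  1.7  -0.    1.55 -2.4 ] clock 8.85 F [-0.2  0.3 -0.8]
rotvec [-0.     0.003  1.571]
```

View pics/v4.png

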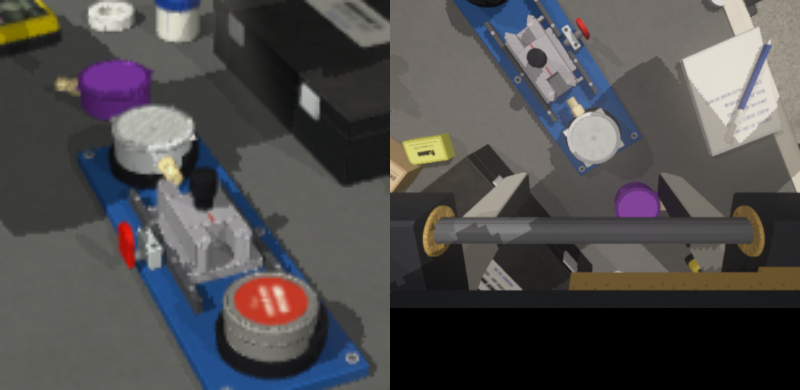

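The side panel shows the stem pointing at the fork at (170,170). In the wrist panel the stem end is at (573,102) and the knob at (537,57).

```bash
python3 - <<'E'
from h import *
k=560/410; g=lambda x,y,z:atz('w4',(x-390)*k,y*k,z)
J=np.array([.5592,.0250]);y=.0688; Rj=np.array([[np.cos(y),np.sin(y)],[-np.sin(y),np.cos(y)]])
for n,p in [('dial',g(594.5,137,.053)),('stem',g(572.5,101,.035)),('knob',g(536.5,58,.078)),('screw',g(635,134.5,.0125)),('screw2',g(582,169,.0125)),('tab',g(581,30,.047))]: print(n,np.round(p,4),'jig mm',np.round(Rj@(p[:2]-J)*1e3,1))
plan([.558,.0265,.12],93.94)
E
```

```text
dial [0.5488 0.143  0.053 ] jig mm [ -2.3 118.5]
stem [0.5516 0.0904 0.035 ] jig mm [-3.1 65.8]
knob [0.5569 0.0304 0.078 ] jig mm [-1.9  5.5]
screw [0.5005 0.177  0.0125] jig mm [-48.1 155.7]
screw2 [0.594  0.1842 0.0125] jig mm [ 45.7 156.5]
tab [0.4991 0.0249 0.047 ] jig mm [-60.   4.]
shift cm [ 9.92 -6.59  4.27] yhead 149.99 tilt [-1.4e-03 -3.0e-04 -1.0e+00] j [ 0.21 -0.11  1.7  -0.    1.55 -2.4 ] clock 8.95 F [ 0.3 -0.   0.7]
rotvec [ 0.    -0.001  0.978]
```

Emit:
step_arm:
  deltas: "3.3 -2.2 1.4 0 0 0;3.3 -2.2 1.4 0 0 0;3.3 -2.2 1.4 0 0 0;0 0 0 0 0 0.14;0 0 0 0 0 0.14;0 0 0 0 0 0.14;0 0 0 0 0 0.14;0 0 0 0 0 0.14;0 0 0 0 0 0.14;0 0 0 0 0 0.138"

```text
clock: 9.95
ee_pos: [0.5579, 0.0267, 0.1198]
orientation: [-0.001, -0.032, 0.999, 0.0]
ft_force: [0.2, -0.3, 0.4]
opening: 0.0925
grip_force: 0.0
```

Emit:
step_arm:
  deltas: "0 0 2 0 0 0;0 0 3 0 0 0;0 0 2.5 0 0 0;0 0 1.3 0 0 0;0 0 0.8 0 0 0;0 0 0 0 0 0"

```text
clock: 10.55
ee_pos: [0.5582, 0.0268, 0.025]
orientation: [-0.001, -0.035, 0.999, 0.0]
ft_force: [0.2, -0.6, 0.7]
opening: 0.0928
grip_force: 0.0
```

Emit:
step_arm:
  deltas: "0 0 0 0 0 0;0 0 0 0 0 0;0 0 0 0 0 0;0 0 0 0 0 0;0 0 0 0 0 0;0 0 0 0 0 0;0 0 0 0 0 0;0 0 0 0 0 0;0 0 0 0 0 0;0 0 0 0 0 0"
  fingers: 1
  grip_force: 15

```text
clock: 11.55
ee_pos: [0.5587, 0.0269, 0.0259]
orientation: [-0.0, -0.035, 0.999, 0.0]
ft_force: [0.2, 1.4, 0.3]
opening: 0.0206
grip_force: 15.0
```

```bash
python3 - <<'E'
from h import *
plan([.558,.0265,.024],93.94)
E
```

```text
shift cm [ 0.07 -0.03  0.19] yhead 93.97 tilt [-1.e-04  2.e-04 -1.e+00] j [ 0.   -0.04  1.87  0.    1.31 -1.64] clock 11.55 F [0.2 1.4 0.3]
rotvec [ 0. -0.  0.]
```

Emit:
step_arm:
  deltas: "0 0.3 0 0 0 0;0 0.5 0 0 0 0;0 0.5 0 0 0 0;0 0.5 0 0 0 0;0 0.5 0 0 0 0;0 0.4 0 0 0 0;0 0.4 0 0 0 0;0 0.3 0 0 0 0;0 0 0 0 0 0"

```text
clock: 12.45
ee_pos: [0.5564, 0.0613, 0.026]
orientation: [0.0, -0.035, 0.999, 0.0]
ft_force: [1.0, 1.6, -1.7]
opening: 0.0205
grip_force: 15.0
```

Emit:
step_arm:
  deltas: "0 0.1 0 0 0 0;0 0.1 0 0 0 0;0 0 0 0 0 0"

```text
clock: 12.75
ee_pos: [0.5563, 0.062, 0.0259]
orientation: [0.0, -0.034, 0.999, -0.001]
ft_force: [3.8, -5.6, -2.3]
opening: 0.0204
grip_force: 15.0
```

Emit:
step_arm:
  deltas: "0 0.1 0 0 0 0;0 0.1 0 0 0 0;0 0 0 0 0 0"

```text
clock: 13.05
ee_pos: [0.5563, 0.0622, 0.026]
orientation: [0.0, -0.034, 0.999, -0.002]
ft_force: [4.5, -21.0, -1.5]
opening: 0.0205
grip_force: 15.0
```

Emit:
step_arm:
  deltas: "0 0 0 0 0 0;0 0 0 0 0 0;0 0 0 0 0 0"
  fingers: -0.3

```text
clock: 13.35
ee_pos: [0.556, 0.0648, 0.026]
orientation: [-0.0, -0.035, 0.999, 0.0]
ft_force: [-0.6, 0.1, 0.2]
opening: 0.04
grip_force: 0.0
```

Emit:
step_arm:
  deltas: "0 0 -1 0 0 0;0 0 -3 0 0 0;0 0 -4 0 0 0;0 0 -4 0 0 0;0 0 0 0 0 0"

```text
clock: 13.85
ee_pos: [0.5581, 0.065, 0.1528]
orientation: [0.004, -0.035, 0.999, 0.0]
ft_force: [0.3, -0.3, -0.0]
opening: 0.0603
grip_force: 0.0
```

```bash
python3 - <<'E'
from h import *
a,_=snap('side','s5'); b,_=snap('scene','c5')
A=cv2.resize(a[180:300,205:325],(400,400),interpolation=cv2.INTER_CUBIC); B=cv2.resize(b[190:290,200:300],(400,400),interpolation=cv2.INTER_CUBIC)
cv2.imwrite('pics/v5.png',np.hstack([A,B])); plan([.462,.02,.12],93.94)
E
```

```text
shift cm [ 9.74 -3.82  2.7 ] yhead 93.98 tilt [ 2.e-03  3.e-04 -1.e+00] j [ 0.07 -0.12  1.74  0.    1.52 -1.57] clock 13.95 F [ 0.3 -0.2 -1. ]
rotvec [0.    0.002 0.001]
```

View pics/v5.png

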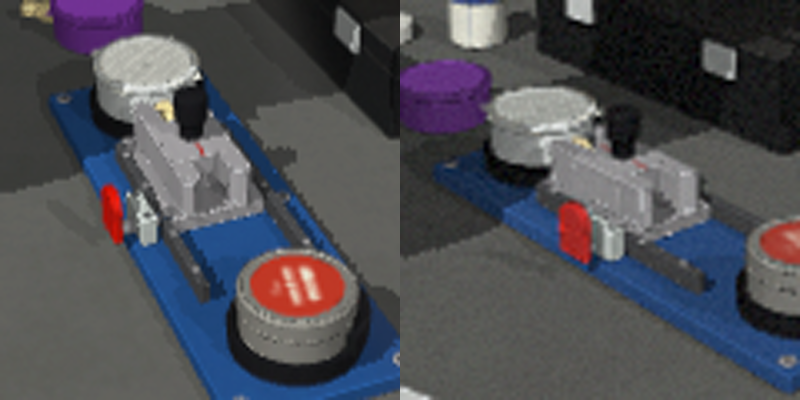

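The fork is over the stem and against a hard stop. The red tab is out at the front. Moving to the front of the tab with closed fingers.

Emit:
step_arm:
  deltas: "3.2 -1.3 0.9 0 0 0;3.2 -1.3 0.9 0 0 0;3.4 -1.3 1 0 0 0;0 0 3 0 0 0;0 0 3 0 0 0;0 0 3 0 0 0;0 0 2.2 0 0 0;0 0 1.2 0 0 0;0 0 0 0 0 0;0 0 0 0 0 0"
  fingers: 1

```text
clock: 14.95
ee_pos: [0.4612, 0.019, -0.0055]
orientation: [0.0, -0.035, 0.999, 0.0]
ft_force: [1.0, -0.8, 0.6]
opening: 0.0004
grip_force: 0.0
```

```bash
python3 - <<'E'
from h import *
plan([.477,.0195,-.004],93.94); print(robot.read_state()['opening'])
E
```

```text
shift cm [-1.58 -0.06 -0.15] yhead 93.97 tilt [ 0.  0. -1.] j [-0.01 -0.24  2.1   0.    1.28 -1.65] clock 14.95 F [ 1.  -0.8  0.6]
rotvec [0.    0.    0.001]
0.00043192192421609795
```

Emit:
step_arm:
  deltas: "-0.6 0 0 0 0 0;-0.6 0 0 0 0 0;-0.6 0 0 0 0 0;-0.3 0 0 0 0 0;-0.3 0 0 0 0 0;0 0 0 0 0 0"

```text
clock: 15.55
ee_pos: [0.4852, 0.0207, -0.0061]
orientation: [-0.0, -0.035, 0.999, 0.0]
ft_force: [0.9, -0.2, 0.2]
opening: 0.0004
grip_force: 0.0
```

Emit:
step_arm:
  deltas: "-0.2 0 0 0 0 0;-0.2 0 0 0 0 0;-0.2 0 0 0 0 0;-0.2 0 0 0 0 0;0 0 0 0 0 0"

```text
clock: 16.05
ee_pos: [0.4932, 0.0212, -0.0061]
orientation: [0.0, -0.035, 0.999, -0.0]
ft_force: [-1.0, -0.1, 0.4]
opening: 0.0004
grip_force: 0.0
```

Emit:
step_arm:
  deltas: "-0.2 0 0 0 0 0;-0.2 0 0 0 0 0;0 0 0 0 0 0"

```text
clock: 16.35
ee_pos: [0.4936, 0.0213, -0.0063]
orientation: [-0.004, -0.035, 0.999, -0.0]
ft_force: [-35.0, -3.6, 21.4]
opening: 0.0005
grip_force: 17.7
```

Emit:
step_arm:
  deltas: "-0.1 0 0 0 0 0;-0.1 0 0 0 0 0;0 0 0 0 0 0"

```text
clock: 16.65
ee_pos: [0.4936, 0.0213, -0.0064]
orientation: [-0.007, -0.035, 0.999, -0.0]
ft_force: [-54.8, -4.2, 33.4]
opening: 0.0008
grip_force: 27.7
```

Emit:
step_arm:
  deltas: "0.6 0 0 0 0 0;1.5 0 0 0 0 0;2 0 0 0 0 0;0 0 -3 0 0 0;0 0 -4 0 0 0;0 0 -4 0 0 0;3 0 -3 0 0 0;3 0 0 0 0 0;0 0 0 0 0 0"

```text
clock: 17.55
ee_pos: [0.397, 0.0145, 0.1354]
orientation: [0.002, -0.035, 0.999, -0.0]
ft_force: [0.0, 0.8, -0.7]
opening: 0.0003
grip_force: 0.0
```

```bash
python3 - <<'E'
from h import *
a,_=snap('side','s6'); b,_=snap('scene','c6')
A=cv2.resize(a[180:300,205:325],(400,400),interpolation=cv2.INTER_CUBIC); B=cv2.resize(b[190:290,200:300],(400,400),interpolation=cv2.INTER_CUBIC)
cv2.imwrite('pics/v6.png',np.hstack([A,B]))
def tab(n):
    im=cv2.imread(f'pics/{n}.png').astype(int); d,f,cx,cy,M=cam(n)
    m=(im[...,2]>120)&(im[...,1]<60)&(im[...,0]<60)&(d>0)
    v,u=np.nonzero(m); D=d[v,u]; P=(M@np.c_[(u-cx)/f*D,(v-cy)/f*D,D,D*0+1].T).T[:,:3]
    k=(abs(P[:,0]-.5)<.03)&(abs(P[:,1]-.02)<.03); return k.sum(),np.median(P[k],0).round(4),np.mean(np.c_[u,v][k],0).round(2)
for n in('side0','s5','s6','scene0','c5','c6'): print(n,*tab(n))
E
```

```text
side0 79 [0.4941 0.0145 0.0354] [238.34 243.67]
s5 81 [0.4942 0.0149 0.0341] [238.35 243.74]
s6 84 [0.504  0.0149 0.0349] [243.3  242.25]
scene0 93 [0.4938 0.0177 0.0336] [243.39 247.43]
c5 93 [0.4939 0.0173 0.0342] [243.34 247.45]
c6 89 [0.5039 0.0175 0.0344] [246.91 246.01]
```

View pics/v6.png

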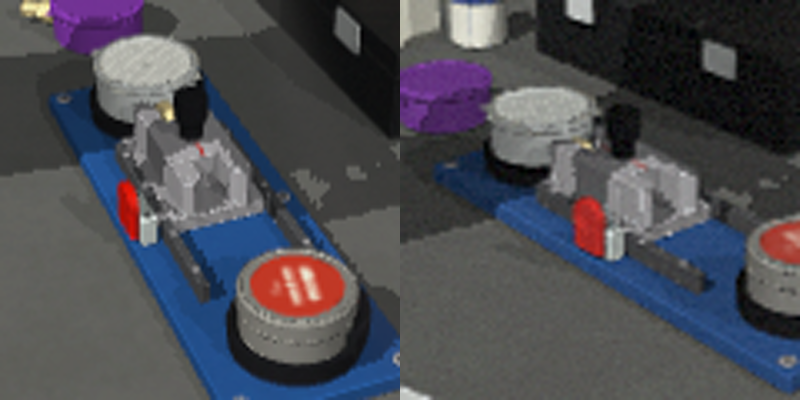

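The red tab has moved in by 10 mm in both views, the fork is home, the gauge is flat, the tin is in place and the arm is clear.

```bash
python3 -c "
from bench import robot
print(robot.sign_off())"
```

```text
the job is handed in; nothing more can be done
None
```

I turned the gauge in its nest until the stem pointed at the fork, pushed the fork to its stop over the stem, and pushed the bolt in 10 mm as measured in two cameras; the tin was not touched, and I handed the job in at about 17.7 s (no verdict was returned).

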